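# Slip a copper busbar link under the sprung contact of its test nest and test it

### The job

Load the copper link that lies in the mouth of the test nest: with one fingertip hold the paddle of the spring clip well down so that its nose stays up clear of the link, and with the other fingertip push the link along the guides beneath the nose until it is fully home against the brass end contact. Then let the clip down on the link and press the test button on the tester head fully in and let it go. The link is only pushed, never picked up, and the things lying about on the bench are left alone.

Things in the scene. Friction and masses are not known exactly. Their poses are not given: they have to be found in the camera images.
- nest: test nest fixed to the bench, base 212 x 132 x 8 mm. Origin on the bench under the bed's centre line; x: the way the link is pushed; z up; the clip's paddle is on the y- side. Grey bed, 56 mm wide, x -105 to 60 mm, top at z = 20 mm. Two steel guide rails on it, 6 mm high, 32 mm apart from x = 12 to 60 mm, with flared mouths from x = -10 to 12 mm
- end_contact (a point): centre of the foot of the brass end contact's face, on the bed, at nest x = 60, y = 0, z = 20 mm. A link that is home touches this face, so its centre is 30 mm before it, at nest x = 30, y = 0 mm. Behind it stands the black tester head, nest x 64 to 104, y -60 to 32 mm, top at z = 46 mm, with the test button on it
- link: flat copper busbar link with two 9 mm holes, 60 x 30 x 10 mm (x, y, z), about 0.15 kg, loose on the nest's bed, lying lengthways in front of the clip's nose. Origin at the centre of its underside; its rear end, to be pushed, is 30 mm behind it along x
- clip (a joint): sprung rocker clip of the nest, rad. 0: nose down, nothing beneath (5 mm above the bed, too low for the link). About 0.15: nose resting on a link. From 0.22 a link passes. 0.42: paddle down on its stop, nose 18 mm above the bed; holding it there takes about 5 N. Springs shut when let go. Its shaft lies along nest x at y = -34, z = 34 mm, posts up to z = 42 mm
- clip_paddle (a point): middle of the top of the clip's steel paddle, 100 mm long (nest x -90 to 10 mm), 32 mm wide. Shut, it slopes up away from the bed at 24 degrees, this point at z = 35 mm. Down on its stop it is level, nest y -46 to -78 mm, top at z = 23 mm (3 mm above the bed), this point at x = -40, y = -62 mm. A fingertip can slide along it while pressing
- clip_nose (a point): underside of the clip's rounded nose, 16 mm long along the nest's x (22 to 38 mm), above the middle of the bed
- test_button (a joint): test button, m: 0 out, 0.005 fully in; springs out again, about 5 N fully in
- test_button_top (a point): centre of the top of the round test button, 22 mm across, on the tester head; it is pressed straight down
- spare_link: a spare link on the bench, the same as the one to be tested (60 x 30 x 10 mm copper, origin at the centre of its underside); leave alone
- gland: white and blue cable gland lying on its side on the bench, 56 x 46 x 40 mm, origin at the centre of its underside; leave alone
- lock_nut: flat hexagonal ring nut lying on the bench, 64 x 73 x 10 mm, origin at the centre of its underside; leave alone
- driver: screwdriver lying on the bench, 199 mm long along its own y, 28 mm high, origin under its middle; leave alone

How it is judged:
By the outcome, as a careful person would: the job done as asked, in the order asked, and still so for the second after the job is handed in, with the robot touching nothing.
It also fails if it takes over 42 s, if anything falls off the work surface, if the arm or the gripper's body presses on something with over 40 N, if the wrist force passes 120 N, or if a joint passes its speed limit or range.

### The arm

A 6-joint arm with a two-finger parallel gripper is mounted at the origin on a cart in front of the work surface, level with it; the furniture and walls round the work are solid. World frame = base frame: x ahead of the robot, y to its left, z up, the work surface at z = 0. Lengths are in m, angles in rad, forces in N, time in s.
With the tool pointing down it reaches from about 0.325 to 0.775 m from the base axis. Payload 5.5 kg.
Tool frame: the origin (TCP) lies at the very end of the fingers, on their centre line; the grasp point (between the pads) lies 19 mm behind it; z points along the fingers, y is the line along which they close (so a half turn about z gives the same grasp; the last joint's range is limited). The gripper opens to 88 mm and grips with 3 to 60 N. Pads are 20 mm wide; open, the fingers measure 115 mm over their backs; the gripper's body (75 mm by 178 mm) begins 61 mm behind the grasp point.
Start: joints at [1.155, 0.091, 1.231, -0, 1.82, -0.057], TCP at [0.211, 0.562, 0.223] pointing down, gripper open.
Joint ranges: [-2.87, 2.87], [-0.86, 2.18], [0.17, 2.46], [-1.51, 4.65], [0.06, 2.69], [-2.65, 2.65]. Speed limits (rad/s): [2.57, 2.57, 3.01, 3.14, 3.14, 3.14].

### API

Orientations are given as [roll, pitch, yaw] about the fixed x, y, z axes, in that order (R = Rz(yaw) Ry(pitch) Rx(roll)).
In Python, from bench import ctrl, get_image, camera_params, spotter gives the robot as it stands.
- The arm moves only by the tool send_rows, never from a script. Its argument "plan" is a list of rows, each a list of 3 entries, a list of its own where there are three numbers: the opening, from -1 (shut) to 1 (fully open), then the shift along the world's x, y, z in m, then the turn, a rotation vector about the world's x, y, z in degrees. In form: [[hand, [dx, dy, dz], [ax, ay, az]], ...]. A call has 1 to 8 rows; each row shifts and turns the commanded pose from where the row before left it; what a row does not reach is not made up. A row lasts 1/10 s, in which the tool goes at most 50 mm and 8.59 degrees, less where a joint would pass 70% of its speed; a pose out of reach is approached as far as the arm can. A call with a gripper value outside its range is refused whole. The fingers move at their own pace and stop on an object; the grip force is fixed at half the most. Time passes only in rows, so rows that do not move let the fingers close. It gives the time, the measured TCP pose, the force, the opening and the grip force at its end, in the units of the state.
- ctrl.state(): the state, without advancing time (a new reading comes with each control period).
- get_image(name): name is "scene" or "top" or "wrist"; returns the picture (420x560x3 uint8, red, green, blue); there is no depth.
- camera_params(name): a dict with "intrinsics" (3x3 intrinsics, pixels), "rvec" (rotation vector, rad) and "tvec" (3), from world to camera coordinates, as OpenCV has them; the wrist camera has in their place "mount" (4x4, takes a point from camera to tool coordinates, whose origin is the TCP and whose axes are the flange's). Camera axes: x right, y down, z forward; pixel columns grow to the right and rows downward; lengths in m; the calibration is good to about 2 mm. A picture is of the moment at which its call begins: read the wrist's pose just before it. camera_params takes no time and is no camera call.
- ctrl.finish_job(): hands the job in; it is judged then, once.
Trained networks look in the newest picture that a camera, given by its name, has taken for a name from the list of things; names that differ only in an ending like _2 or _b are one class to them, and where a whole thing is asked for, a point or a joint stands for the part that bears it (a point fixed in the world has none). Each returns a list of dicts, best first, with "confidence" (0 to 1); they miss things now and then, are a little off and sometimes report something else, mostly with a low value. They report only what shows in the picture. A call takes as long as a camera call.
- spotter.search_frame(thing, camera): "at" ([column, row] in pixels, amid what is visible of it).
- spotter.silhouettes(thing, camera): "pixels" (420x560 bool, what is visible of it) and "at" ([column, row] in pixels, amid what is visible of it).
The state is a dict: "clock": time; "joint_pos": joint angles; "qvel": joint speeds; "joint_efforts": joint torques, N m; "position": TCP position; "ee_rot": TCP orientation; "wrist_force": force on the tool from outside, world axes, zero at the start; "ft_torque": the same for the moment, N m; "opening": opening from 0.0 (shut) to 1.0 (fully open); "grasp_force": force on a finger pad.
Only numpy, scipy, OpenCV 4.12 (cv2) and the standard library are available. Lean on these libraries where they do the work, as an engineer would, in place of code of your own. Each camera call takes 0.05 s, during which the arm holds its last target. There are 200 camera calls.

## Working session

There is one attempt and no reset: what is moved stays moved. The work goes in short steps, Python scripts to look and compute and a tool call to move; the robot and the scene stay as the last step left them, time stands still between calls to the robot, and variables do not carry over. Pictures are saved under pics/ and viewed, at most 10 in all, crops included, and the job is handed in when it is done.

Besides the shell and the picture viewer there is one more tool, called as name([rows], argument=value, ...), one row to a line, values as JSON. send_rows: Moves the arm, as the interface text tells. Its arguments: {"type":"object","properties":{"plan":{"type":"array","items":{"type":"array"}}},"required":["plan"]}

```bash
mkdir -p pics; ls; cat > h.py <<'E'
from bench import ctrl, get_image, camera_params, spotter
import numpy as np, cv2
def cam(n):
    p=camera_params(n); R=cv2.Rodrigues(np.array(p["rvec"],float))[0]
    return np.array(p["intrinsics"],float),R,np.array(p["tvec"],float).ravel()
def px2w(n,uv,z):
    K,R,t=cam(n); d=R.T@np.linalg.solve(K,[uv[0],uv[1],1]); c=-R.T@t
    return c+d*(z-c[2])/d[2]
def w2px(n,P):
    K,R,t=cam(n); q=(R@np.atleast_2d(P).T).T+t; q=q@K.T; return q[:,:2]/q[:,2:]
E
python3 - <<'E'
from h import *
for n in("top","scene"):
    im=get_image(n); cv2.imwrite(f"pics/{n}0.png",im[:,:,::-1])
    K,R,t=cam(n); print(n,K[0,0],(-R.T@t).round(3))
    for th in("nest","link","clip","clip_paddle","clip_nose","test_button_top","end_contact","spare_link","gland","lock_nut","driver"):
        try: print(th,[(np.round(d["at"]).tolist(),round(d["confidence"],2)) for d in spotter.search_frame(th,n)][:3])
        except Exception as e: print(th,e)
print(ctrl.state())
E
```

```text
pics
top 543.8611561649552 [0.299 0.336 1.045]
nest [([291.0, 226.0], 0.94)]
link [([268.0, 213.0], 0.58)]
clip [([274.0, 239.0], 0.88)]
clip_paddle [([272.0, 243.0], 0.97), ([326.0, 190.0], 0.63)]
clip_nose [([273.0, 236.0], 0.95), ([392.0, 218.0], 0.29)]
test_button_top [([273.0, 239.0], 0.5)]
end_contact [([293.0, 225.0], 0.87), ([176.0, 255.0], 0.57)]
spare_link [([191.0, 223.0], 0.75)]
gland [([220.0, 287.0], 0.92), ([292.0, 224.0], 0.18)]
lock_nut [([194.0, 273.0], 0.71)]
driver [([392.0, 219.0], 0.92)]
scene 515.1071696460327 [ 0.098 -0.345  0.717]
nest [([271.0, 191.0], 0.52)]
link [([268.0, 194.0], 0.41)]
clip [([346.0, 276.0], 0.67)]
clip_paddle []
clip_nose []
test_button_top []
end_contact [([271.0, 194.0], 0.81)]
spare_link [([225.0, 176.0], 0.8)]
gland [([348.0, 272.0], 0.53), ([190.0, 201.0], 0.47)]
lock_nut [([197.0, 181.0], 0.73), ([227.0, 177.0], 0.55)]
driver [([347.0, 275.0], 0.64), ([273.0, 190.0], 0.56)]
{'clock': 1.2, 'joint_pos': array([ 1.15528372e+00,  9.11008904e-02,  1.23068133e+00, -1.90812676e-05,
        1.81982052e+00, -5.66958138e-02]), 'qvel': array([-8.98639485e-05,  6.25741042e-04,  2.10644274e-03, -3.74117152e-04,
       -2.47609264e-04, -1.79676533e-03]), 'joint_efforts': array([-9.34938612e-06, -4.46223378e+01, -4.06502724e+01,  6.95178984e-02,
        2.00917589e-02,  5.27695306e-05]), 'position': array([0.21071015, 0.56179666, 0.22264124]), 'ee_rot': array([-3.14158154e+00,  1.78914336e-05,  2.78277116e+00]), 'wrist_force': array([-0.00317442, -0.03060081, -0.20684855]), 'ft_torque': array([ 0.04076905, -0.04764433, -0.04414985]), 'grasp_force': 0.0, 'opening': 1.0029677359756421}
```

```bash
python3 - <<'E'
import cv2
a=cv2.imread("pics/top0.png"); cv2.imwrite("pics/top0c.png",cv2.resize(a[130:320,160:420],None,fx=3,fy=3,interpolation=cv2.INTER_CUBIC))
E
```

```text
(no output)
```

View pics/top0c.png

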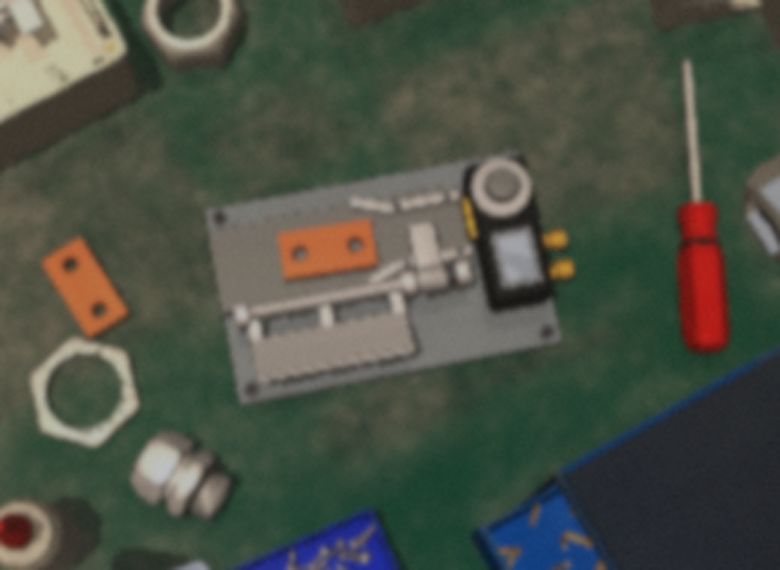

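View pics/scene0.png

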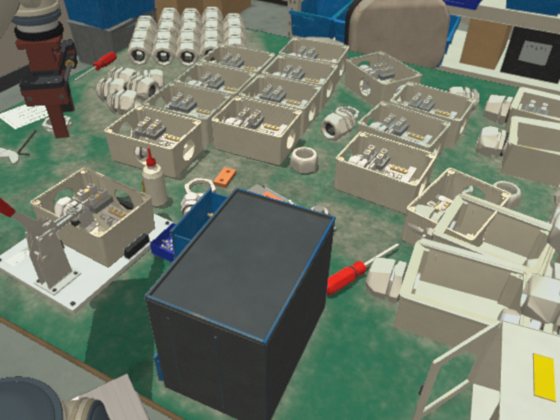

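The top crop shows the nest, tilted about 10°, with base corners at crop (208,208), (518,155), (560,342) and (242,402). The link is at (328,249), the nose at (425,245), the button at (500,183) and the paddle at (333,345). In the scene view the black box hides most of the nest.

```bash
python3 - <<'E'
from h import *
from scipy.optimize import least_squares
f=lambda c:np.array(c)/3+[160,130]
for n,c,z in [("TL",(208,208),.008),("TR",(518,155),.008),("BR",(560,342),.008),("BL",(242,402),.008),("linkTL",(279,233),.03),("linkTR",(374,220),.03),("linkBR",(378,267),.03),("linkBL",(285,280),.03),("button",(500,183),.055),("nose",(425,240),.04),("headBL",(492,310),.046),("headBR",(550,297),.046),("pad L far",(257,382),.04),("pad R far",(413,354),.04),("box corner",(560,475),.2),("bluebin",(480,530),.05),("bluebin2",(375,512),.05)]:
    print(n,px2w("top",f(c),z).round(4))
for th in("link","test_button_top","nest","clip_paddle"):
    for d in spotter.silhouettes(th,"top")[:2]:
        m=d["pixels"].astype(np.uint8); r=cv2.minAreaRect(np.argwhere(m)[:,::-1].astype(np.float32))
        print(th,round(d["confidence"],2),np.round(d["at"],1),m.sum(),np.round((cv2.boxPoints(r)-[160,130])*3).tolist())
E
```

```text
TL [0.5733 0.4555 0.008 ]
TR [0.6264 0.2542 0.008 ]
BR [0.5028 0.2198 0.008 ]
BL [0.447  0.4206 0.008 ]
linkTL [0.5547 0.4058 0.03  ]
linkTR [0.5683 0.3457 0.03  ]
linkBR [0.5376 0.3407 0.03  ]
linkBL [0.5242 0.3991 0.03  ]
button [0.5923 0.2681 0.055 ]
nose [0.5552 0.3123 0.04  ]
headBL [0.5121 0.2674 0.046 ]
headBR [0.5234 0.2318 0.046 ]
pad L far [0.4557 0.4099 0.04  ]
pad R far [0.4814 0.3144 0.04  ]
box corner [0.3955 0.2376 0.2   ]
bluebin [0.3755 0.2664 0.05  ]
bluebin2 [0.381  0.3304 0.05  ]
link 0.85 [271.  209.4] 458 [[277.0, 233.0], [370.0, 220.0], [376.0, 267.0], [284.0, 280.0]]
nest 0.91 [292.7 223.2] 7040 [[199.0, 206.0], [552.0, 140.0], [590.0, 342.0], [237.0, 408.0]]
nest 0.2 [270.8 239. ] 1374 [[227.0, 317.0], [428.0, 217.0], [479.0, 319.0], [278.0, 419.0]]
clip_paddle 0.88 [272.2 242.7] 1277 [[230.0, 317.0], [428.0, 220.0], [476.0, 318.0], [278.0, 415.0]]
```

```bash
python3 - <<'E'
from h import *
print(np.round(camera_params("wrist")["mount"],3), camera_params("wrist")["intrinsics"])
# box corner triangulation
A=[]
u1=np.array([[560/3+160],[475/3+130]]);u2=np.array([[248.],[190.]])
P=[(lambda K,R,t:K@np.c_[R,t])(*cam(n)) for n in("top","scene")]
for s in([248,190],[335,215],[150,296]):
    X=cv2.triangulatePoints(P[0],P[1],u1,np.array(s,float)[:,None]); X=(X[:3]/X[3]).T; print(s,X.round(3),w2px("top",X),w2px("scene",X))
E
```

```text
[[-0.    -0.957 -0.29   0.08 ]
 [ 1.    -0.    -0.     0.001]
 [ 0.    -0.29   0.957 -0.162]
 [ 0.     0.     0.     1.   ]] [[304.79105196   0.         280.87736693]
 [  0.         304.79105196 204.97971272]
 [  0.           0.           1.        ]]
[248, 190] [[0.403 0.235 0.206]] [[349.17016926 283.23571866]] [[242.09729037 191.25763852]]
[335, 215] [[0.465 0.192 0.152]] [[372.58649506 251.93566568]] [[287.70888868 218.55082407]]
[150, 296] [[0.322 0.234 0.061]] [[336.85645197 338.01446801]] [[203.68286945 272.57827054]]
```

send_rows([
  [0.2, [0.036, -0.022, 0], [0, 0, -6.8]],
  [0.2, [0.036, -0.022, 0], [0, 0, -6.8]],
  [0.2, [0.036, -0.022, 0], [0, 0, -6.8]],
  [0.2, [0.036, -0.022, 0], [0, 0, -6.8]],
  [0.2, [0.036, -0.022, 0], [0, 0, -6.8]],
  [0.2, [0.036, -0.022, 0], [0, 0, -6.8]],
  [0.2, [0.036, -0.022, 0], [0, 0, -6.8]],
  [0.2, [0.036, -0.022, 0], [0, 0, -6.8]],
])

```text
clock: 2.2
position: [0.5, 0.3847, 0.2228]
ee_rot: [3.141, -0.0, 1.828]
wrist_force: [-0.3, 1.2, 0.0]
opening: 0.601
grasp_force: 0.0
```

```bash
cat >> h.py <<'E'
from scipy.spatial.transform import Rotation as Ro
def wristcam(s):
    p=camera_params("wrist"); M=np.array(p["mount"]); T=np.eye(4)
    T[:3,:3]=Ro.from_euler("xyz",s["ee_rot"]).as_matrix(); T[:3,3]=s["position"]
    return np.array(p["intrinsics"],float),T@M
def wpx2w(s,uv,z):
    K,C=wristcam(s); d=C[:3,:3]@np.linalg.solve(K,[uv[0],uv[1],1]); c=C[:3,3]; return c+d*(z-c[2])/d[2]
def ww2px(s,P):
    K,C=wristcam(s); q=(np.atleast_2d(P)-C[:3,3])@C[:3,:3]@K.T; return q[:,:2]/q[:,2:]
E
python3 - <<'E'
from h import *
import pickle
s=ctrl.state(); im=get_image("wrist"); pickle.dump((s,im),open("w1.pkl","wb"))
for th in("link","clip_paddle","test_button_top","clip_nose","end_contact"):
    print(th,[(np.round(d["at"]).tolist(),round(d["confidence"],2)) for d in spotter.search_frame(th,"wrist")][:2])
cv2.imwrite("pics/w1.png",cv2.resize(im[:,:,::-1],(800,600)))
E
```

```text
link [([315.0, 198.0], 0.96), ([294.0, 217.0], 0.62)]
clip_paddle [([268.0, 202.0], 0.93), ([317.0, 199.0], 0.31)]
test_button_top [([324.0, 299.0], 0.66)]
clip_nose [([269.0, 198.0], 0.97)]
end_contact [([294.0, 212.0], 0.57)]
```

View pics/w1.png

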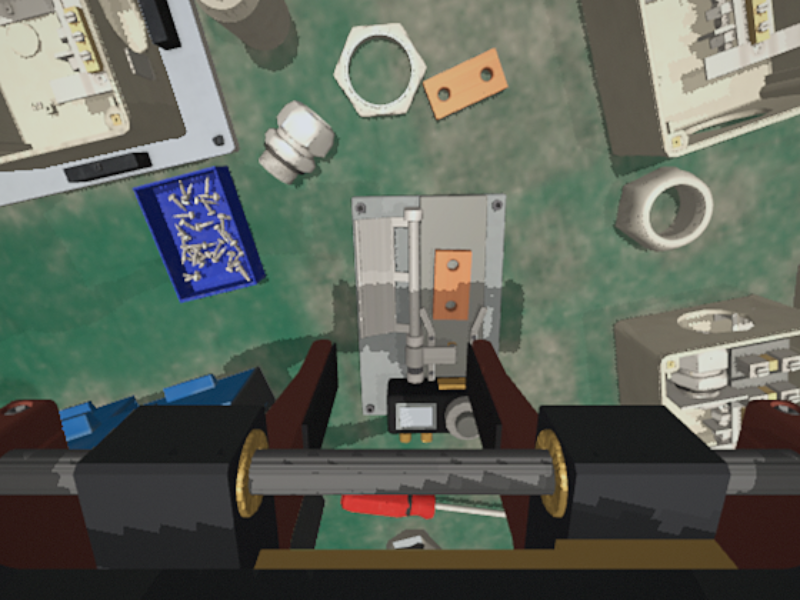

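The wrist view shows the nest seen along its x. The link corners are at about (435,249), (472,250), (470,320) and (434,319), the button at (463,418), and the flare tips at about (492,308) and (421,310). The paddle is on the left.

```bash
python3 - <<'E'
from h import *
import pickle
s,im=pickle.load(open("w1.pkl","rb"))
k=560/800
W=lambda c,z: wpx2w(s,(c[0]*k,c[1]*k),z)
T=lambda c,z: px2w("top",np.array(c)/3+[160,130],z)
cb=np.mean([T(c,.008)[:2] for c in((208,208),(518,155),(560,342),(242,402))],0)
a=np.radians(-75.0); ex=np.array([np.cos(a),np.sin(a)]); ey=np.array([-ex[1],ex[0]])
tl,tr,br,bl=[T(c,.008)[:2] for c in((208,208),(518,155),(560,342),(242,402))]
print("angles",[np.degrees(np.arctan2(*(d[::-1]))).round(1) for d in(tr-tl,br-bl)], np.degrees(np.arctan2(*((tl-bl)[::-1])))-90,np.degrees(np.arctan2(*((tr-br)[::-1])))-90)
print(np.linalg.norm(tr-tl),np.linalg.norm(br-bl),np.linalg.norm(tl-bl))
w=lambda c,z:W(c,z)[:2]
wtl,wtr,wbl=w((355,197),.008),w((506,195),.008),w((362,416),.008)
print("wrist ang",np.degrees(np.arctan2(*((wbl-wtl)[::-1]))),np.degrees(np.arctan2(*((wtr-wtl)[::-1])))-90,np.linalg.norm(wbl-wtl),np.linalg.norm(wtr-wtl))
def rel(p): d=p[:2]-cb; return np.round([p[0],p[1],1000*d@ex,1000*d@ey],4)
for n,p in [("wTL",W((355,197),.008)),("wTR",W((506,195),.008)),("wBL",W((362,416),.008)),("bedcorner",W((486,196),.02)),
 ("link w",np.mean([W(c,.03) for c in((435,249),(472,250),(470,320),(434,319))],0)),("link t",np.mean([T(c,.03) for c in((279,233),(374,220),(378,267),(285,280))],0)),
 ("link rear",(W((435,249),.03)+W((472,250),.03))/2),("link front",(W((470,320),.03)+W((434,319),.03))/2),
 ("button w",W((463,418),.055)),("button t",T((500,183),.055)),("flare w",W((456,309),.026)),("flare t",T((362,242),.026)),
 ("contact w",W((452,383),.03)),("headL w",W((387,382),.046)),("headL t",T((478,240),.046)),("head BL t",T((492,310),.046)),("head BR t",T((550,297),.046)),("head TRt",T((522,157),.046)),("shaft end w",W((414,212),.038)),("shaft end t",T((240,315),.038)),("nose t",T((425,240),.04)),("shaft far w",W((415,378),.038)),("shaft far t",T((464,270),.038))]:
    print(n,rel(p))
E
```

```text
angles [np.float64(-75.2), np.float64(-74.5)] -74.52985134770546 -74.4330931813267
0.208184350053386 0.20838564414639665 0.13104826847947249
wrist ang -75.1470989779316 -74.50797003462645 0.21245710447261762 0.1280550227524586
wTL [   0.4499    0.4247 -106.8487  -61.9508]
wTR [   0.5733    0.4589 -107.9483   66.0995]
wBL [  0.5044   0.2194 105.6077 -62.4963]
bedcorner [   0.5547    0.4541 -108.1127   46.9031]
link w [  0.5483   0.3765 -34.7961  20.6534]
link t [  0.5462   0.3728 -31.7995  17.6266]
link rear [  0.5401   0.4062 -65.6409  20.3649]
link front [ 0.5566  0.3468 -3.9514 20.9418]
button w [ 0.5866  0.2701 77.8736 30.1032]
button t [ 0.5923  0.2681 81.2236 35.0231]
flare w [  0.558    0.3557 -12.1987  24.6279]
flare t [ 0.5541  0.3523 -9.8807 19.9752]
contact w [ 0.5743  0.2878 57.5687 22.7488]
headL w [  0.5152   0.2823  47.6227 -35.7528]
headL t [ 0.5564  0.2791 61.4088  3.2496]
head BL t [  0.5121   0.2674  61.1786 -42.5438]
head BR t [  0.5234   0.2318  98.5198 -40.8801]
head TRt [ 0.6133  0.2546 99.763  51.8531]
shaft end w [  0.4999   0.4283 -97.3811 -12.6883]
shaft end t [  0.4976   0.4248 -94.5854 -15.8635]
nose t [ 0.5552  0.3123 29.0331 10.669 ]
shaft far w [  0.539    0.2882  48.1191 -11.2005]
shaft far t [  0.5382   0.2862  49.8192 -12.5141]
```

send_rows([
  [0.2, [0.0023, 0.0125, -0.03], [0, 0, 0.26]],
  [0.2, [0.0023, 0.0124, -0.035], [0, 0, 0]],
  [0.2, [0, 0, -0.035], [0, 0, 0]],
  [0.2, [0, 0, -0.035], [0, 0, 0]],
  [0.2, [0, 0, -0.018], [0, 0, 0]],
  [0.2, [0, 0, -0.005], [0, 0, 0]],
  [0.2, [0, 0, 0], [0, 0, 0]],
])

```text
clock: 3.2
position: [0.5022, 0.4114, 0.0644]
ee_rot: [-3.141, 0.0, 1.84]
wrist_force: [-0.8, -0.4, 0.1]
opening: 0.602
grasp_force: 0.0
```

```bash
python3 - <<'E'
from h import *
import pickle
s=ctrl.state(); im=get_image("wrist"); pickle.dump((s,im),open("w2.pkl","wb"))
cv2.imwrite("pics/w2.png",cv2.resize(im[:,:,::-1],(800,600)))
t=get_image("top"); cv2.imwrite("pics/t2.png",cv2.resize(t[150:290,200:380,::-1],None,fx=4,fy=4,interpolation=cv2.INTER_CUBIC))
E
```

```text
(no output)
```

View pics/w2.png

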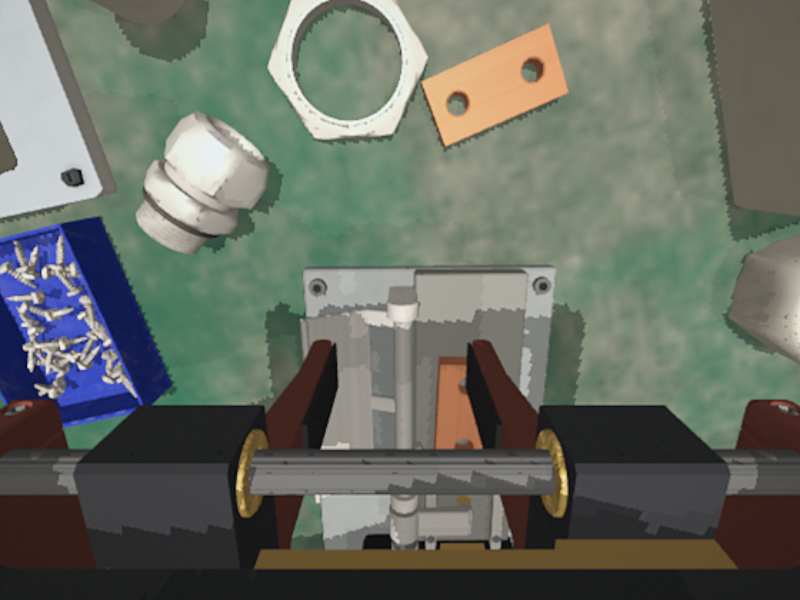

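View pics/t2.png

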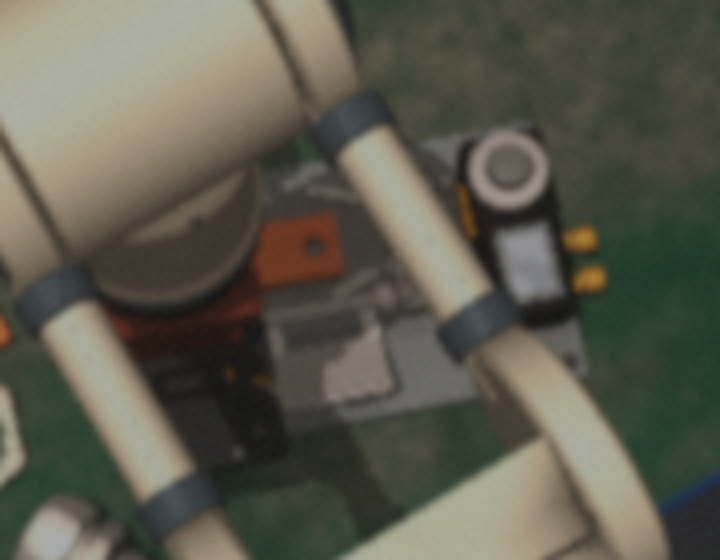

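```bash
python3 - <<'E'
from h import *
import pickle
s,im=pickle.load(open("w2.pkl","rb")); k=.7
o=np.array([.5567,.3427]);a=np.radians(-75);ex=np.array([np.cos(a),np.sin(a)]);ey=np.array([-ex[1],ex[0]])
N=lambda p:np.round([1000*(p[:2]-o)@ex,1000*(p[:2]-o)@ey],1)
print(s["position"],N(s["position"]),ctrl.state()["position"],N(ctrl.state()["position"]))
for n,c,z in[("rearL",(440,358),.03),("rearR?",(470,358),.03),("baseTL",(304,269),.008),("baseTR",(556,267),.008),("bedL",(414,270),.02),("bedR",(527,270),.02),("shaft",(402,300),.036),("nose tip",(470,520),.04),("link left front side",(437,450),.03)]: print(n,N(wpx2w(s,(c[0]*k,c[1]*k),z)))
y=33
for sy in(-1,1):
  for x in(-.01,.01):
    R=Ro.from_euler("xyz",s["ee_rot"]).as_matrix()
    for yy in (.0265,.040):
      print(x,sy*yy,(ww2px(s,s["position"]+R@[x,sy*yy,0])/k).round())
E
```

```text
[0.50215139 0.41142448 0.06442923] [-80.5 -34.9] [0.50351556 0.41173769 0.06673049] [-80.5 -33.5]
rearL [-68.1 -14.7]
rearR? [-68.2   0.1]
baseTL [-107.5  -84.5]
baseTR [-109.5   45.6]
bedL [-110.3  -28. ]
bedR [-110.7   27.2]
shaft [-100.   -33.8]
nose tip [21.6  3.3]
link left front side [-14.6 -14.6]
-0.01 -0.0265 [[336. 388.]]
-0.01 -0.04 [[303. 388.]]
0.01 -0.0265 [[333. 344.]]
0.01 -0.04 [[300. 344.]]
-0.01 0.0265 [[463. 388.]]
-0.01 0.04 [[495. 388.]]
0.01 0.0265 [[465. 344.]]
0.01 0.04 [[498. 344.]]
```

The nose and link are clear and the right finger is just behind the link's rear, with about 3 mm in hand. I'll move back 2.5 mm and press the paddle down.

send_rows([
  [0.2, [-0.0006, 0.0024, 0], [0, 0, 0]],
  [0.2, [0, 0, -0.008], [0, 0, 0]],
  [0.2, [0, 0, -0.008], [0, 0, 0]],
  [0.2, [0, 0, 0], [0, 0, 0]],
])

```text
clock: 3.7
position: [0.5019, 0.4125, 0.0465]
ee_rot: [-3.139, 0.001, 1.838]
wrist_force: [0.0, -0.3, -0.1]
opening: 0.603
grasp_force: 0.0
```

```bash
python3 - <<'E'
from h import *
for i in range(3):
    s=ctrl.state(); print(s["clock"],s["position"].round(4),s["wrist_force"].round(2))
E
```

```text
3.7 [0.5019 0.4125 0.0465] [ 0.02 -0.31 -0.14]
3.7 [0.5019 0.4125 0.0465] [ 0.02 -0.31 -0.14]
3.7 [0.5019 0.4125 0.0465] [ 0.02 -0.31 -0.14]
```

send_rows([
  [0.2, [0, 0, -0.005], [0, 0, 0]],
  [0.2, [0, 0, -0.004], [0, 0, 0]],
  [0.2, [0, 0, -0.004], [0, 0, 0]],
  [0.2, [0, 0, 0], [0, 0, 0]],
])

```text
clock: 4.1
position: [0.5027, 0.413, 0.0351]
ee_rot: [-3.141, 0.0, 1.838]
wrist_force: [-0.2, 0.2, 2.6]
opening: 0.6
grasp_force: 0.7
```

send_rows([
  [0.2, [0, 0, -0.004], [0, 0, 0]],
  [0.2, [0, 0, -0.004], [0, 0, 0]],
  [0.2, [0, 0, -0.002], [0, 0, 0]],
  [0.2, [0, 0, 0], [0, 0, 0]],
])

```text
clock: 4.5
position: [0.5038, 0.4135, 0.0265]
ee_rot: [3.139, -0.001, 1.838]
wrist_force: [2.8, 0.4, 4.9]
opening: 0.602
grasp_force: 2.7
```

send_rows([
  [0.2, [0, 0, -0.001], [0, 0, 0]],
  [0.2, [0, 0, -0.001], [0, 0, 0]],
  [0.2, [0, 0, 0], [0, 0, 0]],
])

```text
clock: 4.8
position: [0.5042, 0.4136, 0.0251]
ee_rot: [3.138, -0.001, 1.838]
wrist_force: [3.1, 0.1, 5.8]
opening: 0.599
grasp_force: 3.1
```

send_rows([
  [0.2, [0, 0, -0.001], [0, 0, 0]],
  [0.2, [0, 0, -0.001], [0, 0, 0]],
  [0.2, [0, 0, 0], [0, 0, 0]],
])

```text
clock: 5.1
position: [0.5046, 0.4137, 0.0237]
ee_rot: [3.136, -0.001, 1.838]
wrist_force: [3.5, -0.2, 6.7]
opening: 0.601
grasp_force: 3.7
```

```bash
python3 - <<'E'
from h import *
import pickle
s=ctrl.state(); im=get_image("wrist"); pickle.dump((s,im),open("w3.pkl","wb"))
cv2.imwrite("pics/w3.png",im[230:420,180:400,::-1].repeat(3,0).repeat(3,1))
print(s["position"].round(4),s["wrist_force"].round(2))
E
```

```text
[0.5046 0.4137 0.0237] [ 3.49 -0.15  6.67]
```

View pics/w3.png

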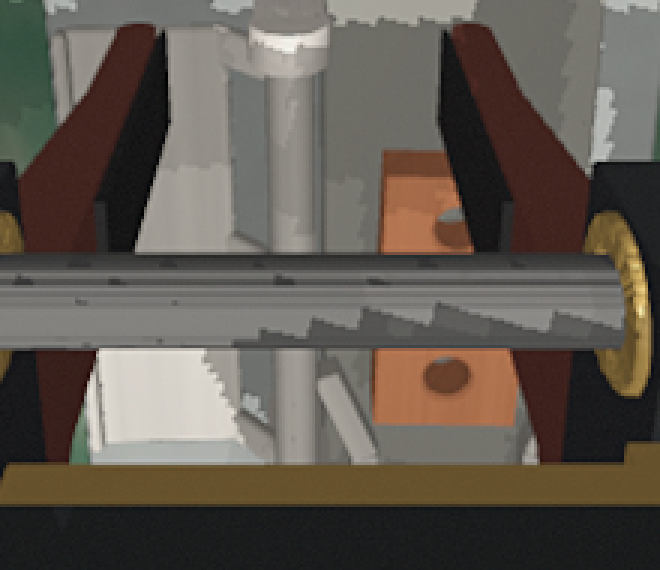

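The paddle is nearly level. The right finger is behind the link, whose rear edge shows at crop row ~150.

send_rows([
  [0.2, [0, 0, -0.001], [0, 0, 0]],
  [0.2, [0, 0, -0.001], [0, 0, 0]],
  [0.2, [0, 0, 0], [0, 0, 0]],
])

```text
clock: 5.45
position: [0.5049, 0.4139, 0.0231]
ee_rot: [3.135, -0.001, 1.837]
wrist_force: [3.5, -1.0, 11.6]
opening: 0.599
grasp_force: 5.8
```

send_rows([
  [0.2, [0.001, -0.0039, 0], [0, 0, 0]],
  [0.2, [0.0013, -0.0048, 0], [0, 0, 0]],
  [0.2, [0.0016, -0.0058, 0], [0, 0, 0]],
  [0.2, [0.0016, -0.0058, 0], [0, 0, 0]],
  [0.2, [0.0016, -0.0058, 0], [0, 0, 0]],
  [0.2, [0.0016, -0.0058, 0], [0, 0, 0]],
  [0.2, [0, 0, 0], [0, 0, 0]],
])

```text
clock: 6.15
position: [0.5116, 0.3846, 0.0231]
ee_rot: [3.137, -0.007, 1.839]
wrist_force: [-2.9, 7.7, 12.0]
opening: 0.6
grasp_force: 6.2
```

```bash
python3 - <<'E'
from h import *
import pickle
s=ctrl.state(); im=get_image("wrist"); pickle.dump((s,im),open("w4.pkl","wb"))
cv2.imwrite("pics/w4.png",im[210:420,180:400,::-1].repeat(2,0).repeat(2,1))
o=np.array([.5567,.3427]);a=np.radians(-75);ex=np.array([np.cos(a),np.sin(a)]);ey=np.array([-ex[1],ex[0]])
p=s["position"][:2]-o;print(p@ex,p@ey,s["ee_rot"],s["wrist_force"])
E
```

```text
-0.05216861707247022 -0.03275400470186351 [ 3.13723385 -0.00688718  1.8387732 ] [-2.92744361  7.6919443  12.00234945]
```

View pics/w4.png

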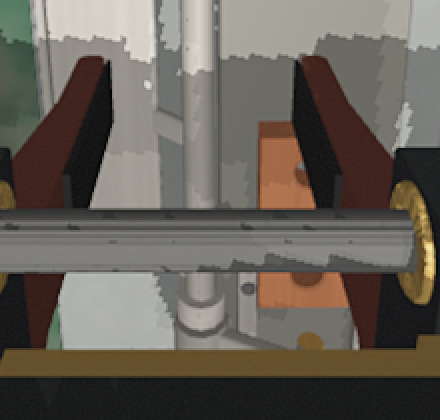

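The link moves straight (left edge near column 258 throughout) and the finger is behind it.

send_rows([
  [0.2, [0.0016, -0.0058, 0], [0, 0, 0]],
  [0.2, [0.0016, -0.0058, 0], [0, 0, 0]],
  [0.2, [0.0016, -0.0058, 0], [0, 0, 0]],
  [0.2, [0.0016, -0.0058, 0], [0, 0, 0]],
  [0.2, [0.0016, -0.0058, 0], [0, 0, 0]],
  [0.2, [0.0008, -0.0029, 0], [0, 0, 0]],
  [0.2, [0, 0, 0], [0, 0, 0]],
])

```text
clock: 6.9
position: [0.5204, 0.3531, 0.0231]
ee_rot: [3.137, -0.007, 1.839]
wrist_force: [-3.9, 7.7, 12.2]
opening: 0.601
grasp_force: 6.5
```

send_rows([
  [0.2, [0.0005, -0.0019, 0], [0, 0, 0]],
  [0.2, [0.0005, -0.0019, 0], [0, 0, 0]],
  [0.2, [0, 0, 0], [0, 0, 0]],
])

```text
clock: 7.2
position: [0.5214, 0.3498, 0.0232]
ee_rot: [3.137, -0.008, 1.839]
wrist_force: [-3.5, 9.9, 11.6]
opening: 0.603
grasp_force: 6.6
```

send_rows([
  [0.2, [0.0005, -0.0019, 0], [0, 0, 0]],
  [0.2, [0.0003, -0.001, 0], [0, 0, 0]],
  [0.2, [0, 0, 0], [0, 0, 0]],
])

```text
clock: 7.5
position: [0.5219, 0.3478, 0.0232]
ee_rot: [3.136, -0.009, 1.84]
wrist_force: [-3.5, 11.6, 11.7]
opening: 0.597
grasp_force: 8.3
```

send_rows([
  [0.2, [0.0003, -0.001, 0], [0, 0, 0]],
  [0.2, [0.0003, -0.001, 0], [0, 0, 0]],
  [0.2, [0, 0, 0], [0, 0, 0]],
])

```text
clock: 7.8
position: [0.522, 0.3476, 0.0233]
ee_rot: [3.136, -0.012, 1.841]
wrist_force: [-4.1, 17.9, 11.1]
opening: 0.601
grasp_force: 11.0
```

send_rows([
  [0.2, [0.0003, -0.001, 0], [0, 0, 0]],
  [0.2, [0.0003, -0.001, 0], [0, 0, 0]],
  [0.2, [0, 0, 0], [0, 0, 0]],
])

```text
clock: 8.1
position: [0.5221, 0.3473, 0.0233]
ee_rot: [3.136, -0.015, 1.843]
wrist_force: [-5.3, 23.8, 10.0]
opening: 0.598
grasp_force: 13.6
```

```bash
python3 - <<'E'
from h import *
im=get_image("wrist"); t=get_image("top")
a=im[210:420,180:400,::-1].repeat(2,0).repeat(2,1)
b=cv2.resize(t[170:260,250:350,::-1],(400,420)[::1],interpolation=cv2.INTER_CUBIC)
b=cv2.resize(t[170:275,250:340,::-1],(360,420),interpolation=cv2.INTER_CUBIC)
cv2.imwrite("pics/w5.png",np.hstack([a[:, :],b]))
E
```

```text
(no output)
```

View pics/w5.png

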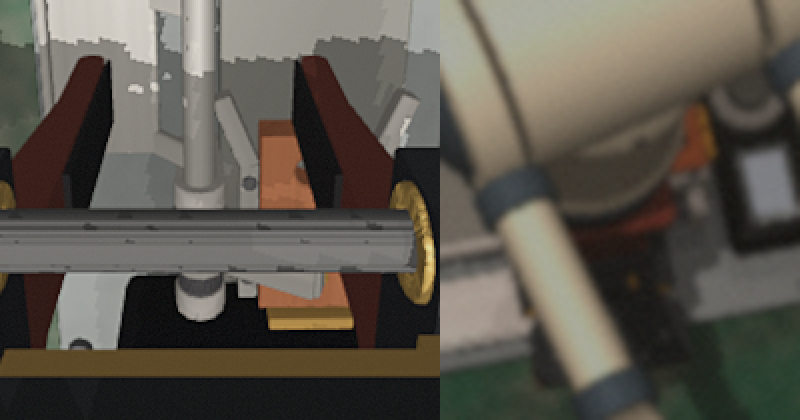

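The link is home against the brass contact, with the brass at (310,318) touching the link front, and the nose is above it. Next I back off, release and rise.

send_rows([
  [0.2, [-0.0013, 0.0048, 0], [0, 0, 0]],
  [0.2, [-0.0013, 0.0048, 0], [0, 0, 0]],
  [0.2, [0, 0, 0], [0, 0, 0]],
  [0.2, [0, 0, 0.005], [0, 0, 0]],
  [0.2, [0, 0, 0.008], [0, 0, 0]],
  [0.2, [0, 0, 0.012], [0, 0, 0]],
  [0.2, [0, 0, 0.02], [0, 0, 0]],
  [0.2, [0, 0, 0.03], [0, 0, 0]],
])

```text
clock: 9.0
position: [0.5192, 0.3478, 0.0931]
ee_rot: [-3.137, 0.001, 1.838]
wrist_force: [-0.8, -0.4, 0.8]
opening: 0.599
grasp_force: 0.0
```

send_rows([
  [-1, [-0.006, 0.017, 0.03], [0, 0, 0]],
  [-1, [-0.006, 0.017, 0.03], [0, 0, 0]],
  [-1, [-0.006, 0.017, 0.03], [0, 0, 0]],
  [-1, [0, 0.01, 0.01], [0, 0, 0]],
  [-1, [0, 0, 0], [0, 0, 0]],
  [-1, [0, 0, 0], [0, 0, 0]],
])

```text
clock: 9.6
position: [0.5023, 0.4091, 0.1937]
ee_rot: [-3.14, 0.001, 1.838]
wrist_force: [-0.2, -0.6, -0.3]
opening: 0.091
grasp_force: 0.0
```

```bash
python3 - <<'E'
from h import *
import pickle
s=ctrl.state(); im=get_image("wrist"); pickle.dump((s,im),open("w6.pkl","wb"))
r=spotter.search_frame("test_button_top","wrist"); print([(d["at"],d["confidence"]) for d in r][:3])
cv2.imwrite("pics/w6.png",im[180:330,220:400,::-1].repeat(4,0).repeat(4,1)); print(s["position"],s["wrist_force"])
E
```

```text
[]
[0.50232893 0.40905434 0.19373303] [-0.18019124 -0.59172542 -0.31252621]
```

View pics/w6.png

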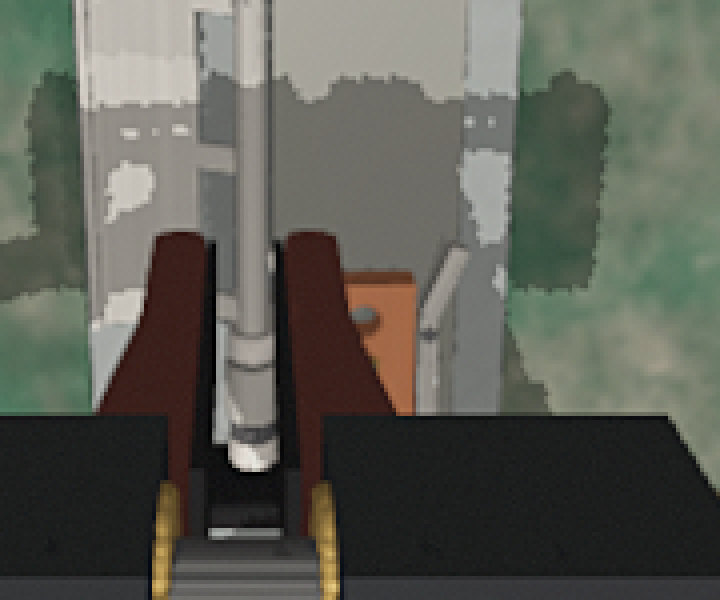

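The clip is down and the link is in place, with its rear visible at about (380,280). The button is hidden, so I open the hand and look from a better spot.

send_rows([
  [1, [0.018, -0.004, 0.019], [0, 0, 0]],
  [1, [0.018, -0.004, 0.019], [0, 0, 0]],
  [1, [0.017, -0.003, 0.018], [0, 0, 0]],
  [1, [0, 0, 0], [0, 0, 0]],
  [1, [0, 0, 0], [0, 0, 0]],
  [1, [0, 0, 0], [0, 0, 0]],
])

```text
clock: 10.3
position: [0.5547, 0.398, 0.2486]
ee_rot: [-3.139, 0.001, 1.838]
wrist_force: [0.4, 0.0, 0.3]
opening: 0.524
grasp_force: 0.0
```

```bash
python3 - <<'E'
from h import *
import pickle
s=ctrl.state(); im=get_image("wrist"); pickle.dump((s,im),open("w7.pkl","wb"))
for th in("test_button_top","link"):
    r=spotter.search_frame(th,"wrist"); print(th,[(d["at"],d["confidence"]) for d in r][:3])
r=spotter.silhouettes("test_button","wrist"); print([(d["at"],d["confidence"],d["pixels"].sum()) for d in r][:3])
t=get_image("top"); a=im[170:340,220:340,::-1].repeat(4,0).repeat(4,1)
a=cv2.resize(im[170:320,230:350,::-1],(480,600),interpolation=cv2.INTER_CUBIC)
b=cv2.resize(t[160:260,280:332,::-1],(312,600),interpolation=cv2.INTER_CUBIC)
cv2.imwrite("pics/w7.png",np.hstack([a,b])); print(s["position"])
E
```

```text
test_button_top [([279.5, 286.2], 0.63)]
link [([276.7, 231.5], 0.74)]
[([279.8, 284.7], 0.48, np.int64(216))]
[0.55474484 0.39800593 0.24862278]
```

View pics/w7.png

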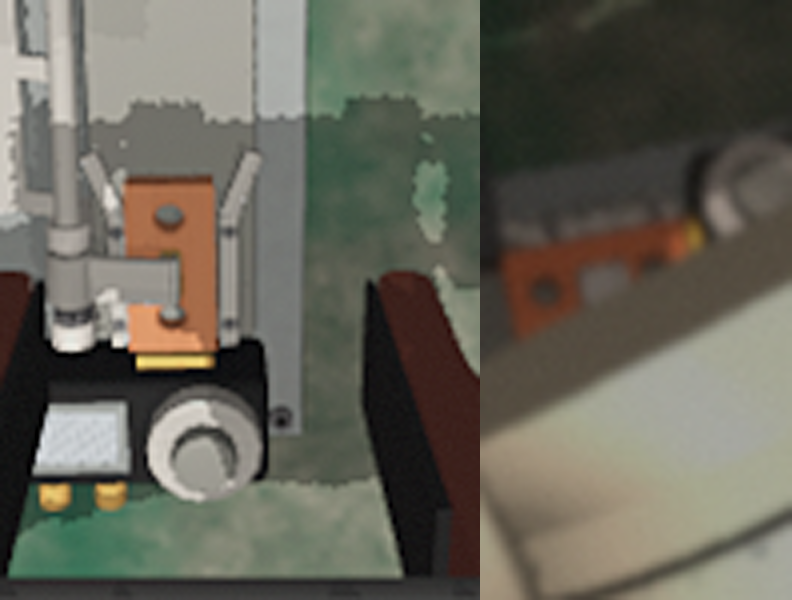

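The link lies home with the nose resting on it. The button cap's top is at crop (203,457), standing proud of its white collar.

```bash
python3 - <<'E'
from h import *
import pickle
s,im=pickle.load(open("w7.pkl","rb"))
K,C=wristcam(s); Ci=np.linalg.inv(C); P2=K@Ci[:3]
K1,R,t=cam("top"); P1=K1@np.c_[R,t]
for u1,u2 in(((327.5,191.3),(280.75,284.25)),((326.9,191),(281.5,280.75))):
    X=cv2.triangulatePoints(P1,P2,np.array(u1)[:,None],np.array(u2)[:,None]); X=(X[:3]/X[3]).ravel(); print(X)
    for z in(.05,.055,.06,.065): print(z,wpx2w(s,u2,z).round(4),px2w("top",u1,z).round(4))
print("home",wpx2w(s,(230+175/4,170+352/4),.03), wpx2w(s,(230+168/4,170+180/4),.03))
E
```

```text
[0.59113759 0.26669936 0.05684003]
0.05 [0.5919 0.2628 0.05  ] [0.5933 0.2662 0.05  ]
0.055 [0.5911 0.2657 0.055 ] [0.5918 0.2665 0.055 ]
0.06 [0.5903 0.2687 0.06  ] [0.5903 0.2669 0.06  ]
0.065 [0.5895 0.2717 0.065 ] [0.5888 0.2672 0.065 ]
[0.59317912 0.26752154 0.05005821]
0.05 [0.5914 0.2682 0.05  ] [0.5938 0.2674 0.05  ]
0.055 [0.5907 0.2711 0.055 ] [0.5923 0.2677 0.055 ]
0.06 [0.5899 0.274  0.06  ] [0.5908 0.2681 0.06  ]
0.065 [0.5891 0.2768 0.065 ] [0.5893 0.2684 0.065 ]
home [0.57488822 0.28803909 0.03      ] [0.5565466  0.34796854 0.03      ]
```

send_rows([
  [-1, [0.0073, -0.0261, 0], [0, 0, 0]],
  [-1, [0.0073, -0.0261, 0], [0, 0, 0]],
  [-1, [0.0073, -0.0261, -0.02], [0, 0, 0]],
  [-1, [0.0073, -0.026, -0.03], [0, 0, 0]],
  [-1, [0.0071, -0.026, -0.03], [0, 0, 0]],
  [-1, [0, 0, -0.03], [0, 0, 0]],
  [-1, [0, 0, -0.03], [0, 0, 0]],
  [-1, [0, 0, -0.02], [0, 0, 0]],
])

```text
clock: 11.35
position: [0.5908, 0.2673, 0.0877]
ee_rot: [-3.139, 0.0, 1.838]
wrist_force: [0.5, -0.5, -0.5]
opening: 0.105
grasp_force: 0.0
```

send_rows([
  [-1, [0, 0, -0.008], [0, 0, 0]],
  [-1, [0, 0, 0], [0, 0, 0]],
  [-1, [0, 0, 0], [0, 0, 0]],
  [-1, [0, 0, 0], [0, 0, 0]],
])

```text
clock: 11.75
position: [0.5927, 0.2684, 0.0848]
ee_rot: [3.138, -0.0, 1.838]
wrist_force: [-0.3, -0.9, 0.8]
opening: 0.01
grasp_force: 0.0
```

send_rows([
  [-1, [0, 0, -0.008], [0, 0, 0]],
  [-1, [0, 0, -0.006], [0, 0, 0]],
  [-1, [0, 0, -0.005], [0, 0, 0]],
  [-1, [0, 0, 0], [0, 0, 0]],
])

```text
clock: 12.15
position: [0.592, 0.268, 0.0634]
ee_rot: [3.141, -0.0, 1.838]
wrist_force: [-0.8, -0.4, 5.0]
opening: 0.009
grasp_force: 2.0
```

send_rows([
  [-1, [0, 0, -0.003], [0, 0, 0]],
  [-1, [0, 0, -0.002], [0, 0, 0]],
  [-1, [0, 0, 0], [0, 0, 0]],
])

```text
clock: 12.45
position: [0.5922, 0.268, 0.0622]
ee_rot: [3.139, -0.0, 1.838]
wrist_force: [-6.2, -1.5, 14.5]
opening: 0.004
grasp_force: 7.4
```

send_rows([
  [-1, [0, 0, -0.002], [0, 0, 0]],
  [-1, [0, 0, 0], [0, 0, 0]],
  [-1, [0, 0, 0], [0, 0, 0]],
])

```text
clock: 12.75
position: [0.5922, 0.2681, 0.062]
ee_rot: [3.138, -0.0, 1.838]
wrist_force: [-7.7, -3.4, 20.8]
opening: 0.005
grasp_force: 10.7
```

send_rows([
  [-1, [0, 0, 0.006], [0, 0, 0]],
  [-1, [0, 0, 0], [0, 0, 0]],
])

```text
clock: 12.95
position: [0.5922, 0.2681, 0.0644]
ee_rot: [3.14, -0.0, 1.838]
wrist_force: [-0.5, -0.3, 3.2]
opening: 0.003
grasp_force: 1.7
```

send_rows([
  [-1, [0, 0, 0.002], [0, 0, 0]],
  [-1, [0, 0, 0], [0, 0, 0]],
])

```text
clock: 13.15
position: [0.5922, 0.268, 0.0647]
ee_rot: [3.141, -0.0, 1.838]
wrist_force: [2.1, 1.6, 2.3]
opening: 0.005
grasp_force: 1.6
```

send_rows([
  [-1, [0, 0, 0.002], [0, 0, 0]],
  [-1, [0, 0, 0], [0, 0, 0]],
])

```text
clock: 13.35
position: [0.592, 0.268, 0.0665]
ee_rot: [3.141, -0.0, 1.838]
wrist_force: [1.8, 1.3, 2.2]
opening: 0.003
grasp_force: 1.0
```

send_rows([
  [-1, [0, 0, 0.002], [0, 0, 0]],
  [-1, [0, 0, 0], [0, 0, 0]],
])

```text
clock: 13.55
position: [0.5914, 0.2677, 0.068]
ee_rot: [-3.14, 0.0, 1.838]
wrist_force: [0.0, 0.2, -0.2]
opening: 0.005
grasp_force: 0.0
```

The force curve is that of a spring: contact at z ≈ 0.067, hard stop at 0.062. So the button went the full 5 mm and is out again. Now I rise clear.

send_rows([
  [-1, [0, 0, 0.02], [0, 0, 0]],
  [-1, [0, 0, 0.04], [0, 0, 0]],
  [-1, [-0.007, 0.026, 0.04], [0, 0, 0]],
  [0.6, [-0.01, 0.035, 0.04], [0, 0, 0]],
  [1, [-0.01, 0.035, 0.03], [0, 0, 0]],
  [1, [-0.009, 0.034, 0], [0, 0, 0]],
  [1, [0, 0, 0], [0, 0, 0]],
  [1, [0, 0, 0], [0, 0, 0]],
])

```text
clock: 14.35
position: [0.556, 0.3955, 0.2341]
ee_rot: [-3.139, 0.001, 1.839]
wrist_force: [0.3, -0.5, -0.4]
opening: 0.419
grasp_force: 0.0
```

```bash
python3 - <<'E'
from h import *
s=ctrl.state(); get_image("wrist")
r=spotter.search_frame("link","wrist"); print([(d["at"],wpx2w(s,d["at"],.03).round(4),round(d["confidence"],2)) for d in r][:2])
import pickle; s0,_=pickle.load(open("w7.pkl","rb")); print("before",wpx2w(s0,(276.7,231.5),.03))
print(s["position"],s["wrist_force"],s["clock"])
print(ctrl.finish_job())
E
```

```text
[([278.5, 232.9], array([0.5716, 0.3289, 0.03  ]), 0.78)]
before [0.56860621 0.32702923 0.03      ]
[0.55602866 0.39553439 0.23413442] [ 0.3265101  -0.46268991 -0.44136805] 14.35
the job is handed in; nothing more can be done
None
```

The job is handed in at about 14.4 s of the 42 s: the link is home against the brass contact with the clip down on it, and the test button was pressed its full 5 mm and let go.

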